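# Set the sprung filter slide to its latched middle position

### The job

Bring the amber filter into the beam: push the yellow pad of the sprung filter slide straight in, all the way to its end stop, then let go and draw back, so that the slide springs out again by itself and is caught by its stop pin in the middle position. Push only on the yellow pad with the fingertips, not pinching it or touching the black holder around it, and do not touch the red-knobbed stop pin, which drops by itself. Leave the blue slide out and the loose things where they are.

Things in the scene. Friction and masses are not known exactly. Their poses are not given: they have to be found in the camera images.
- yellow_pad (a point): Centre of the front face of the yellow push pad, an upright block on the near end of the yellow slide: 34 mm wide, 20 mm thick, from 25 to 65 mm above the bench (point at 45 mm). The point moves with the pad. Its x axis (level) is the push direction, z is up. The space in front of the face (-x) is free; as the pad goes in, only the guide's 12 mm high base plate lies under the fingers.
- yellow_slide (a joint): Travel of the yellow slide in m along its push direction: 0 = fully out (start), 0.045 = caught by its stop pin at mid position, 0.075 = fully in, at the end stop. A spring always drives it back out: 3 N at 0, 7.5 N at 0.045, 10.5 N at 0.075; a damper adds 30 N per m/s. Let go, it returns in 0.1 to 0.2 s.
- yellow_pin (a joint): Drop of the yellow slide's stop pin in m: 0 = raised, riding on the slide (start); 0.009 = dropped, blocking the return at mid position; negative = pulled up. Spring loaded, it drops by itself once the slide has passed 0.045. It stands in a black bridge 194 mm beyond where the pad's face is at the start; red knob 18 mm wide, top at 81 mm above the bench.
- yellow_unit: Bolted-down guide of the yellow slide: dark base plate 280 x 100 x 12 mm, two aluminium rails, two black lens tubes (top at 71 mm), pin bridge. Origin at bench height, 124 mm beyond the pad's face at the start, on its centre line; x axis = push direction, z up. The base reaches from -118 to +162 mm along x.
- yellow_carrier: Black parts riding on the yellow slide: a holder round the back and sides of the pad (46 mm wide, 20 to 55 mm above the bench, beginning 5 mm behind the pad's face) and, 89 mm behind the face, a frame 36 mm long with a round amber filter (top at 74 mm). Not to be touched. Origin: that of the guide, shifted along x by the travel.
- blue_pad (a point): The same point on the other, like-built slide with the blue push pad. That slide must stay out.
- blue_slide (a joint): Travel of the blue slide in m, as for the yellow one; 0 = out, as it must remain.
- blue_unit: The bolted-down guide of the blue slide, size and axes as the yellow one.
- jar_a: Clear jar with white lid, 48 mm wide, 55 mm high, standing between the slides; loose. Origin under its centre.
- jar_b: A second such jar, on the right of the bench; loose.
- detector: White detector box 70 x 50 x 34 mm with a brass connector, left of the slides; loose. Origin under its centre.
- driver: Screwdriver with a red handle, lying to the right of the slides; loose.
- post: Steel post 68 mm high on a 32 mm foot, standing on the left; loose. Origin under its centre.
- lens_ring: Black ring 56 mm wide, 18 mm high, lying between the slides; loose.

How it is judged:
By the outcome, as a careful person would: the job done as asked, in the order asked, and still so for the second after the job is handed in, with the robot touching nothing.
It also fails if it takes over 35 s, if anything falls off the work surface, if the arm or the gripper's body presses on something with over 40 N, if the wrist force passes 120 N, or if a joint passes its speed limit or range.

### The arm

A 6-joint arm with a two-finger parallel gripper is mounted at the origin on the work surface. World frame = base frame: x ahead of the robot, y to its left, z up, the work surface at z = 0. Lengths are in m, angles in rad, forces in N, time in s.
With the tool pointing down it reaches from about 0.25 to 0.775 m from the base axis. Payload 4 kg.
Tool frame: the origin (TCP) lies at the very end of the fingers, on their centre line; the grasp point (between the pads) lies 19 mm behind it; x points along the fingers, y is the direction in which the jaws open and shut, and the axes are right-handed (so a half turn about x gives the same grasp; the last joint's range is limited). The gripper opens to 94 mm and grips with 3 to 60 N. Pads are 16 mm wide; open, the fingers measure 119 mm over their backs; the gripper's body (75 mm by 177 mm) begins 78 mm behind the grasp point.
Start: joints at [1.074, 0.087, 1.371, -0, 1.684, -0.103], TCP at [0.211, 0.508, 0.206] pointing down, gripper open.
Joint ranges: [-3.1, 3.1], [-0.76, 2.03], [0.27, 2.55], [-1.08, 4.22], [0.17, 2.65], [-2.57, 2.57]. Speed limits (rad/s): [2.79, 2.79, 3.14, 3.14, 3.14, 3.14].

### API

Orientations are given as [roll, pitch, yaw] about the fixed x, y, z axes, in that order (R = Rz(yaw) Ry(pitch) Rx(roll)).
In Python, from bench import robot gives the robot as it stands.
- The arm moves only by the tool carry_out, never from a script. Its argument "targets" is a list of rows, each a list of 5 numbers: the closure, from 0 (fully open) to 1 (shut), then the shift along the tool's x, y, z in cm, then the turn about the tool's x in degrees. In form: [[fingers, tx, ty, tz, turn], ...]. A call has 1 to 20 rows; each row shifts and turns the commanded pose from where the row before left it, along the tool's axes as they then stand; what a row does not reach is not made up. A row lasts 1/10 s, in which the tool goes at most 50 mm and 8.59 degrees, less where a joint would pass 70% of its speed; a pose out of reach is approached as far as the arm can. A call is refused whole if a number of a shift passes 5 or a number of a turn 8.59, either way. A call with a gripper value outside its range is refused whole. The fingers move at their own pace and stop on an object; the grip force is fixed at half the most. Time passes only in rows, so rows that do not move let the fingers close. It gives the time, the measured TCP pose, the force and the opening at its end, in the units of the state.
- robot.get_obs(): the state, without advancing time (a new reading comes with each control period).
- robot.snapshot(name): name is "side" or "top"; returns a dict with "image" (420x560x3 uint8, red, green, blue), "camera_matrix" (3x3 intrinsics, pixels), "pose" (4x4, takes a point from camera to world coordinates). Camera axes: x right, y up, looking along -z (the intrinsics and any distortion apply to the point x, -y, -z); pixel columns grow to the right and rows downward; lengths in m; the calibration is good to about 2 mm. A picture is of the moment at which its call begins. There is no depth.
- robot.close_job(): hands the job in, once; it reports no verdict.
The state is a dict: "time": time; "joint_positions": joint angles; "qvel": joint speeds; "joint_torque": joint torques, N m; "tool_pos": TCP position; "ee_rot": TCP orientation; "wrist_force": force on the tool from outside, world axes, zero at the start; "wrist_torque": the same for the moment, N m; "width": finger opening in m.
Only numpy, scipy, OpenCV 4.12 (cv2) and the standard library are available. Lean on these libraries where they do the work, as an engineer would, in place of code of your own. Each camera call takes 0.05 s, during which the arm holds its last target. There are 200 camera calls.

## Working session

There is one attempt and no reset: what is moved stays moved. The work goes in short steps, Python scripts to look and compute and a tool call to move; the robot and the scene stay as the last step left them, time stands still between calls to the robot, and variables do not carry over. Pictures are saved under pics/ and viewed, about 8 in all and at most 12, crops included, and the job is handed in when it is done.

Besides the shell and the picture viewer there is one more tool, called after "Request:" as name([rows], argument=value, ...), one row to a line, values as JSON. carry_out: Moves the arm, as the interface text tells. Its arguments: {"type":"object","properties":{"targets":{"type":"array","items":{"type":"array","items":{"type":"number"}}}},"required":["targets"]}

```bash
mkdir -p pics; python3 - <<'E'
from bench import robot
import cv2,numpy as np,pickle
o=robot.get_obs();print(o)
d={}
for n in("side","top"):
    s=robot.snapshot(n);d[n]=s;cv2.imwrite(f"pics/{n}0.png",s["image"][:,:,::-1]);print(n,s["camera_matrix"],s["pose"],[k for k in s])
pickle.dump(d,open("s0.pkl","wb"))
E
```

```text
{'time': 0.0, 'joint_positions': array([ 1.07392806e+00,  8.79570975e-02,  1.37226721e+00, -1.39532521e-05,
        1.68355467e+00, -1.03096717e-01]), 'qvel': array([ 1.07505775e-03,  5.69445120e-05, -1.04678771e-03, -1.71029545e-03,
       -1.36970373e-03,  4.41932416e-05]), 'joint_torque': array([ 4.34051508e-04, -3.40185463e+01, -3.02427900e+01,  7.17499922e-02,
        3.28229112e-02, -1.30099743e-04]), 'tool_pos': array([0.21076782, 0.50742525, 0.20429644]), 'ee_rot': array([-1.66755003,  1.56860996, -2.06132314]), 'wrist_force': array([-0.1305398 , -0.77912133, -0.32913938]), 'wrist_torque': array([-0.01151296,  0.00688596, -0.02973091]), 'width': 0.09382124802616906}
side [[433.5862499    0.         271.27347819]
 [  0.         433.5862499  206.17537619]
 [  0.           0.           1.        ]] [[ 0.86108804  0.30437536 -0.40728741  0.12880963]
 [-0.50836106  0.49990457 -0.70118789 -0.72432753]
 [-0.00981948  0.81083356  0.58519442  0.67748305]
 [ 0.          0.          0.          1.        ]] ['image', 'camera_matrix', 'pose']
top [[483.86043638   0.         285.24349023]
 [  0.         483.86043638 205.69506468]
 [  0.           0.           1.        ]] [[ 0.00430254  0.98023927 -0.19776873  0.26400079]
 [-0.99997579  0.00313596 -0.00621153  0.0112317 ]
 [-0.00546859  0.19779066  0.98022903  1.53730902]
 [ 0.          0.          0.          1.        ]] ['image', 'camera_matrix', 'pose']
```

View pics/top0.png

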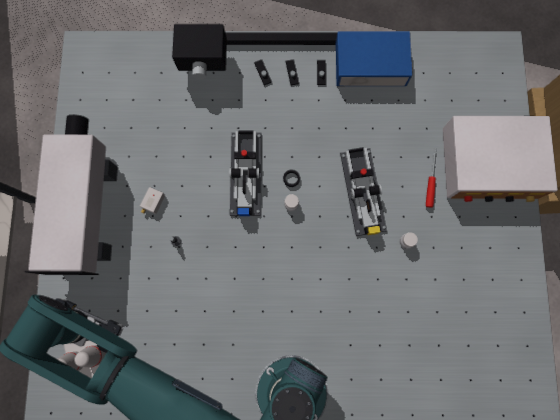

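View pics/side0.png

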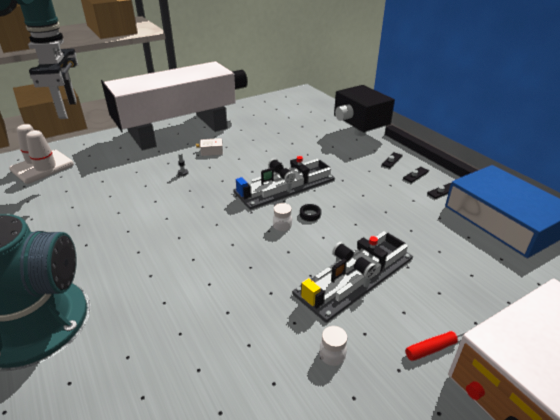

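The top view shows the yellow pad at about (374,230), its knob at (363,171) and jar_b at (409,240). In the side view the pad is at about (312,292), with the jar in front of it at (333,343). I'll enlarge both.

```bash
python3 - <<'E'
import pickle,cv2,numpy as np
d=pickle.load(open("s0.pkl","rb"))
a=d["top"]["image"][140:260,330:430];b=d["side"]["image"][225:325,285:420]
a=cv2.resize(a,None,fx=4,fy=4,interpolation=cv2.INTER_CUBIC)  # 400x480
b=cv2.resize(b[:, :67*2//2*1+20],None,fx=4.5,fy=4.5,interpolation=cv2.INTER_CUBIC)
c=np.zeros((480,800,3),np.uint8);c[:,:400]=a;c[:b.shape[0],400:400+min(400,b.shape[1])]=b[:480,:400]
cv2.imwrite("pics/crop0.png",c[:,:,::-1])
E
```

```text
(no output)
```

View pics/crop0.png

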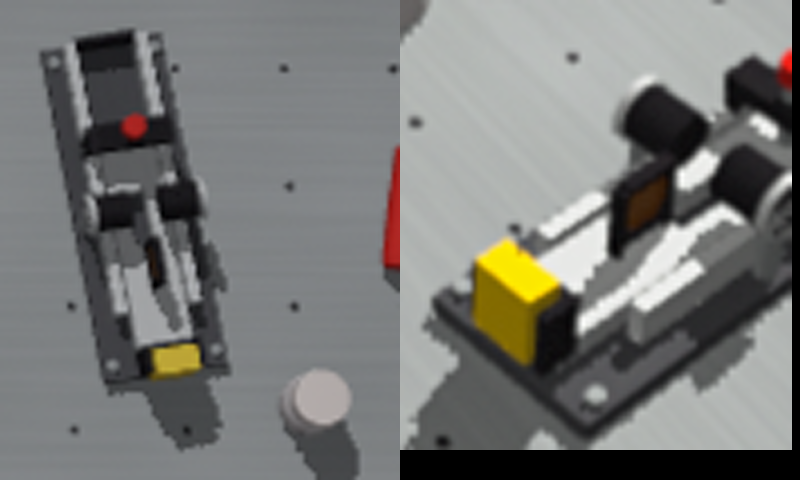

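The crop gives me the base corners, the knob and the pad corners. I'll fit the unit's pose to them from both views, and triangulate the pad's top corners as a height check.

```bash
cat >h.py <<'E'
import numpy as np
from scipy.spatial.transform import Rotation as Ro
def proj(s,P):
    P=np.atleast_2d(P);T=np.linalg.inv(s["pose"]);c=P@T[:3,:3].T+T[:3,3];c=c*[1,-1,-1]
    q=c@s["camera_matrix"].T;return q[:,:2]/q[:,2:]
def R(o): return Ro.from_euler("xyz",o["ee_rot"]).as_matrix()
E
python3 - <<'E'
import pickle,numpy as np
from scipy.optimize import least_squares
from h import *
from bench import robot
d=pickle.load(open("s0.pkl","rb"))
t=lambda u,v:(330+(u+.5)/4-.5,140+(v+.5)/4-.5)
s=lambda u,v:(285+(u-400+.5)/4.5-.5,225+(v+.5)/4.5-.5)
top=[((-.118,.05,.006),t(108,390)),((-.118,-.05,.006),t(229,373)),((.162,.05,.012),t(41,52)),((.162,-.05,.012),t(161,33)),((.07,0,.078),t(134,126)),((-.124,-.017,.065),t(198,365))]
sd=[((-.124,.017,.065),s(476,250)),((-.124,-.017,.065),s(529,303)),((-.124,-.017,.025),s(527,367)),((-.124,.017,.025),s(476,320)),((-.118,-.05,.006),s(588,437)),((-.118,.05,.012),s(433,298))]
def world(p,L):
    c,n=np.cos(p[2]),np.sin(p[2]);L=np.array(L);return np.c_[p[0]+c*L[:,0]-n*L[:,1],p[1]+n*L[:,0]+c*L[:,1],L[:,2]]
def res(p,which="ts"):
    r=[]
    for k,S,l in(("t","top",top),("s","side",sd)):
        if k in which:r.append(proj(d[S],world(p,[a for a,_ in l]))-[b for _,b in l])
    return np.concatenate(r).ravel()
for w in("ts","t","s"):
    f=least_squares(res,[.6,-.2,0.1],args=(w,),loss="soft_l1");print(w,f.x,world(f.x,[(-.124,0,.045)]))
    if w=="ts":print(res(f.x).reshape(-1,2).round(1))
# free triangulation of front top right corner
a=t(200,345+0) 
f=least_squares(lambda P:np.r_[(proj(d["top"],P)-t(200,363))[0],(proj(d["side"],P)-s(529,303))[0]],[.5,-.2,.05]);print("corner tri",f.x,f.cost)
o=robot.get_obs();print(R(o).round(3))
E
```

```text
ts [ 0.60147167 -0.23401536  0.16662944] [[ 0.47918915 -0.25458193  0.045     ]]
[[-0.8 -1.6]
 [-0.3 -2.4]
 [-0.  -0.8]
 [-0.2 -0.8]
 [ 0.1 -0.4]
 [ 1.1  0.4]
 [-0.3  2.1]
 [ 0.2  0.3]
 [-0.3  0.3]
 [-1.   0.8]
 [-0.  -0.1]
 [-0.4 -0.6]]
t [ 0.59852283 -0.2340329   0.16592658] [[ 0.47622588 -0.25451352  0.045     ]]
s [ 0.60291826 -0.23572109  0.1478962 ] [[ 0.48027194 -0.25399343  0.045     ]]
corner tri [ 0.48370965 -0.26922059  0.06298121] 0.14424808243284876
[[-0.001  0.384  0.923]
 [-0.002  0.923 -0.384]
 [-1.    -0.002 -0.   ]]
```

Request:
carry_out([
  [1,0,0,2,-8],
  [1,0,0,2,-8],
  [1,0,0,2,-8],
  [1,0,0,1.8,-8],
  [1,0,-4,0,0],
  [1,0,-4,0,0],
  [1,0,-4,0,0],
  [1,0,-4,0,0],
  [1,0,-4,0,0],
  [1,0,-4,0,0],
  [1,0,-4,0,0],
  [1,0,-4,0,0],
  [1,0,-4,0,0],
  [1,0,-4,0,0],
  [1,0,-4,0,0],
  [1,0,-4,0,0],
  [1,0,-4,0,0],
  [1,0,-4,0,0],
  [1,0,-4,0,0],
  [1,0,-4,0,0],
])

```text
time: 2.1
tool_pos: [0.3914, -0.1396, 0.2051]
ee_rot: [1.766, 1.57, 1.931]
wrist_force: [0.5, 1.3, -0.9]
width: 0.0003
```

Request:
carry_out([
  [1,0,-4,0,0],
  [1,0,-4,0,0],
  [1,0,-4,0,0],
  [1,0,-3.5,0,0],
  [1,0,0,0,0],
  [1,0,0,0,0],
])

```text
time: 2.7
tool_pos: [0.4167, -0.2908, 0.2045]
ee_rot: [2.019, 1.568, 2.182]
wrist_force: [-0.4, 0.4, 0.6]
width: 0.0007
```

```bash
cat >>h.py <<'E'
F=np.array([.478,-.2546]);yaw=.166
def rep(o):
    u=np.array([np.cos(yaw),np.sin(yaw)]);v=np.array([-u[1],u[0]]);D=o["tool_pos"][:2]-F
    print("t",o["time"],"tcp",o["tool_pos"].round(4),"along,across mm",(D@u*1e3).round(1),(D@v*1e3).round(1),"F",o["wrist_force"].round(1),"w",o["width"]);print(R(o).round(3))
E
python3 -c "
from h import *
from bench import robot
rep(robot.get_obs())"
```

```text
t 2.7 tcp [ 0.4167 -0.2908  0.2045] along,across mm -66.5 -25.6 F [-0.4  0.4  0.6] w 0.0007404543545096473
[[-0.001 -0.163  0.987]
 [ 0.002  0.987  0.163]
 [-1.     0.002 -0.001]]
```

Request:
carry_out([
  [1,0,2.6,0,0],
  [1,4,0,0,0],
  [1,4,0,0,0],
  [1,4,0,0,0],
  [1,3,0,0,0],
  [1,1.7,0,0,0],
  [1,0,0,2,0],
  [1,0,0,1.5,0],
  [1,0,0,0,0],
  [1,0,0,0,0],
])

```text
time: 3.7
tool_pos: [0.4478, -0.259, 0.0393]
ee_rot: [-0.985, 1.57, -0.818]
wrist_force: [-0.9, 0.1, 0.6]
width: 0.0002
```

```bash
python3 - <<'E'
from h import *
from bench import robot
import cv2
rep(robot.get_obs())
a=robot.snapshot("top")["image"][170:270,330:430];b=robot.snapshot("side")["image"][215:335,250:370]
c=np.hstack([cv2.resize(x,(400,400),interpolation=cv2.INTER_CUBIC) for x in(a,b)])
cv2.imwrite("pics/pre.png",c[:,:,::-1])
E
```

```text
t 3.7 tcp [ 0.4478 -0.259   0.0393] along,across mm -30.5 0.6 F [-0.9  0.1  0.6] w 0.0002188449918675533
[[ 0.001 -0.166  0.986]
 [-0.001  0.986  0.166]
 [-1.    -0.001  0.001]]
```

View pics/pre.png

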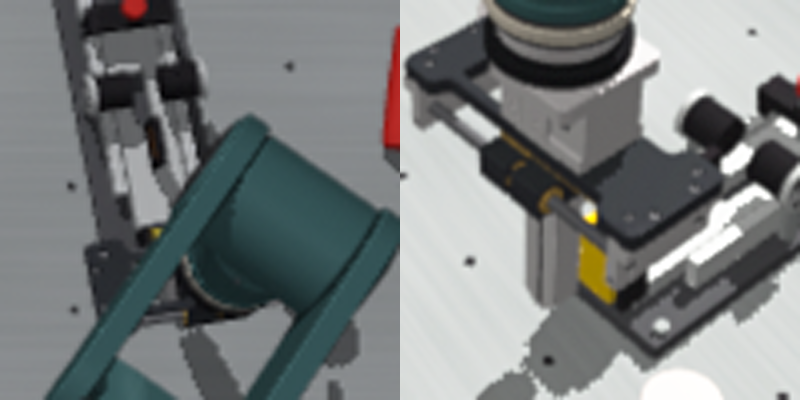

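The side view shows the closed fingers upright, directly in front of the yellow face, with the fingertip at about (545,300) and the pad at (597,270). They're centred and clear of the holder. I'll start pushing.

Request:
carry_out([
  [1,0.4,0,0.5,0],
  [1,0,0,0.5,0],
  [1,0,0,0.5,0],
  [1,0,0,0.5,0],
  [1,0,0,0.5,0],
  [1,0,0,0.5,0],
  [1,0,0,0,0],
  [1,0,0,0,0],
])

```text
time: 4.6
tool_pos: [0.4759, -0.2548, 0.0344]
ee_rot: [3.053, 1.568, -3.065]
wrist_force: [-5.9, -0.5, 3.0]
width: 0.0006
```

Request:
carry_out([
  [1,0,0,0.5,0],
  [1,0,0,0.7,0],
  [1,0,0,0.7,0],
  [1,0,0,0.7,0],
  [1,0,0,0.7,0],
  [1,0,0,0.7,0],
  [1,0,0,0.7,0],
  [1,0,0,0.7,0],
  [1,0,0,0.5,0],
  [1,0,0,0,0],
  [1,0,0,0,0],
])

```text
time: 5.7
tool_pos: [0.5325, -0.2454, 0.0345]
ee_rot: [3.029, 1.564, -3.089]
wrist_force: [-9.4, -1.1, 4.9]
width: 0.0004
```

```bash
python3 -c "
from h import *
from bench import robot
rep(robot.get_obs())"
```

```text
t 5.7 tcp [ 0.5325 -0.2454  0.0345] along,across mm 55.3 0.1 F [-9.4 -1.1  4.9] w 0.0003725807913923143
[[-0.006 -0.164  0.986]
 [-0.     0.987  0.164]
 [-1.     0.001 -0.006]]
```

Request:
carry_out([
  [1,0,0,0.3,0],
  [1,0,0,0.2,0],
  [1,0,0,0,0],
  [1,0,0,0,0],
])

```text
time: 6.1
tool_pos: [0.5371, -0.2446, 0.0345]
ee_rot: [3.024, 1.564, -3.095]
wrist_force: [-10.7, -1.1, 6.2]
width: 0.0007
```

Request:
carry_out([
  [1,0,0,0.3,0],
  [1,0,0,0.1,0],
  [1,0,0,0,0],
  [1,0,0,0,0],
])

```text
time: 6.5
tool_pos: [0.5409, -0.244, 0.0345]
ee_rot: [3.03, 1.564, -3.089]
wrist_force: [-9.9, -0.7, 6.3]
width: 0.0005
```

Request:
carry_out([
  [1,0,0,0.2,0],
  [1,0,0,0,0],
  [1,0,0,0,0],
])

```text
time: 6.8
tool_pos: [0.5424, -0.2437, 0.0345]
ee_rot: [3.026, 1.563, -3.093]
wrist_force: [-11.0, -0.0, 6.4]
width: 0.0006
```

Request:
carry_out([
  [1,0,0,0.2,0],
  [1,0,0,0,0],
  [1,0,0,0,0],
])

```text
time: 7.1
tool_pos: [0.5423, -0.2437, 0.0345]
ee_rot: [3.024, 1.558, -3.095]
wrist_force: [-16.7, -1.5, 9.4]
width: 0.0003
```

It has stopped advancing and the force is rising, which points to the end stop. One more small step will confirm it.

Request:
carry_out([
  [1,0,0,0.2,0],
  [1,0,0,0,0],
  [1,0,0,0,0],
])

```text
time: 7.4
tool_pos: [0.5423, -0.2437, 0.0345]
ee_rot: [3.024, 1.554, -3.095]
wrist_force: [-21.4, -2.3, 11.4]
width: 0.0
```

```bash
python3 - <<'E'
from h import *
from bench import robot
import cv2
rep(robot.get_obs())
b=robot.snapshot("side")["image"][205:325,270:430]
cv2.imwrite("pics/in.png",cv2.resize(b,None,fx=4,fy=4,interpolation=cv2.INTER_CUBIC)[:,:,::-1])
E
```

```text
t 7.4 tcp [ 0.5423 -0.2437  0.0345] along,across mm 65.2 0.1 F [-21.4  -2.3  11.4] w 3.496191763768309e-05
[[-0.017 -0.163  0.987]
 [-0.001  0.987  0.163]
 [-1.     0.002 -0.017]]
```

View pics/in.png

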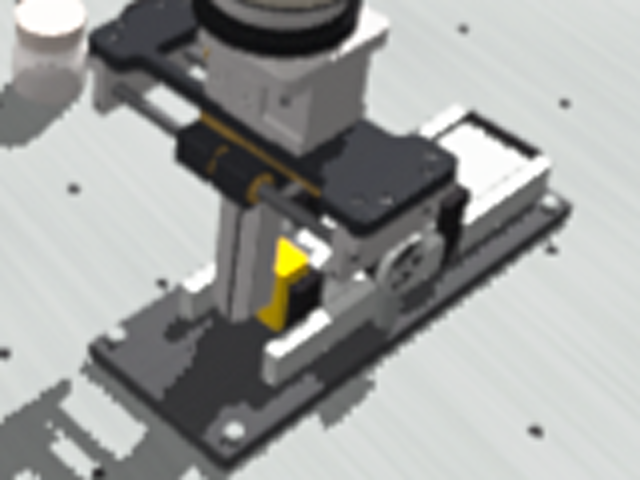

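The slide is at the end stop: the position held at 65.2 mm while the force rose from 11 to 21 N. The side crop shows the fingers only on the yellow face, at about (245,270). Now I'll draw back quickly.

Request:
carry_out([
  [1,0,0,-4.5,0],
  [1,0,0,-4.5,0],
  [1,0,0,-4,0],
  [1,0,0,0,0],
  [1,0,0,0,0],
  [1,-4,0,0,0],
  [1,-4,0,0,0],
  [1,-4,0,0,0],
  [1,-4,0,0,0],
  [1,0,4,-2,0],
  [1,0,4,0,0],
  [1,0,4,0,0],
  [1,0,4,0,0],
  [1,0,4,0,0],
  [1,0,4,0,0],
  [1,0,4,0,0],
  [1,0,0,0,0],
  [1,0,0,0,0],
])

```text
time: 9.25
tool_pos: [0.3573, 0.0102, 0.1953]
ee_rot: [-0.307, 1.569, -0.139]
wrist_force: [-0.7, 0.1, 0.1]
width: 0.0005
```

```bash
python3 - <<'E'
from h import *
from bench import robot
import cv2
rep(robot.get_obs())
a=robot.snapshot("top")["image"];b=robot.snapshot("side")["image"]
c=np.hstack([cv2.resize(a[140:260,330:430],(400,480),interpolation=cv2.INTER_CUBIC),cv2.resize(b[215:335,285:385],(400,480),interpolation=cv2.INTER_CUBIC)])
cv2.imwrite("pics/out.png",c[:,:,::-1]);cv2.imwrite("pics/outside.png",b[:,:,::-1])
import pickle;d=pickle.load(open("s0.pkl","rb"))
P=lambda t:np.array([F[0]+t*np.cos(yaw),F[1]+t*np.sin(yaw),.065])
for t in(0,.045,.075):print(t,((proj(d["side"],P(t))[0]-[285,215])*4+[400,0]).round(),((proj(d["top"],P(t))[0]-[330,140])*4).round())
E
```

```text
t 9.25 tcp [0.3573 0.0102 0.1953] along,across mm -75.3 281.1 F [-0.7  0.1  0.1] w 0.0005090230724559365
[[ 0.002 -0.168  0.986]
 [-0.     0.986  0.168]
 [-1.    -0.001  0.002]]
0 [487. 290.] [179. 370.]
0.045 [553. 246.] [168. 313.]
0.075 [595. 218.] [160. 275.]
```

View pics/out.png

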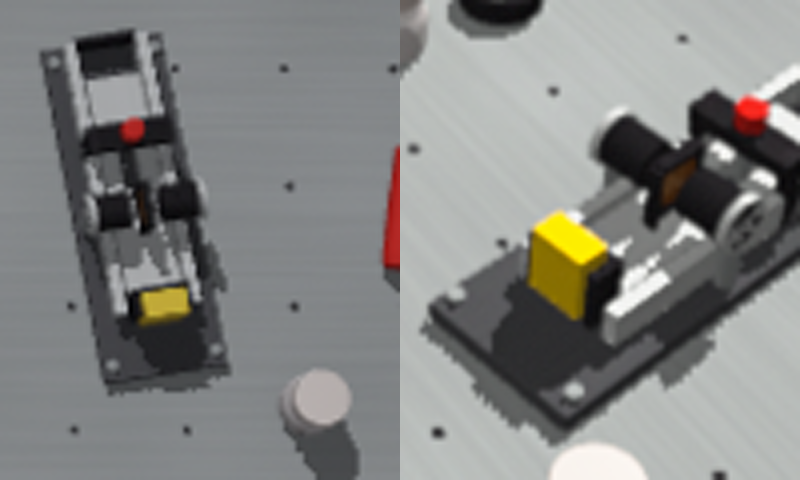

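View pics/outside.png

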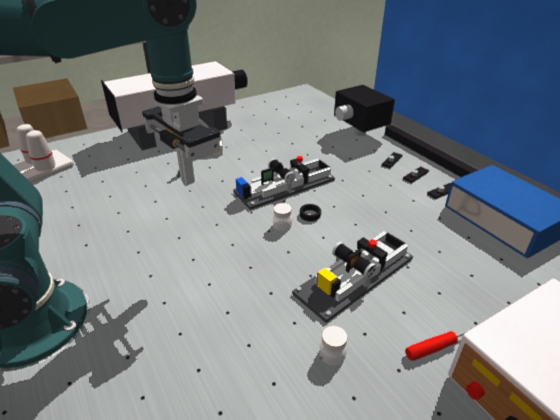

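The pad's top front edge is now centred at about (556,246) in the side crop, where 0.045 predicts (553,246). The amber filter stands between the lens tubes, the knob has dropped, and everything else is where it was. I'm handing in the job.

```bash
python3 -c "
from bench import robot
print(robot.close_job())"
```

```text
the job is handed in; nothing more can be done
None
```

The amber filter is in the beam, and I handed the job in at about 9.3 s of robot time. With the fingers closed, I pushed the yellow pad straight in to its end stop. I then drew back quickly, and the slide sprang out by itself and was caught in the middle position.

- **End stop:** the fingers stayed at the same place over two further 2 mm steps while the push rose from 11 to 21 N. An upward force built up with it, reaching about 11 N at the end. I take that as the fingertips rubbing on the pad, but I did not check it.
- **Catch at mid position:** in the last side view the pad's top front edge is at about (556,246), against (553,246) predicted for a travel of 0.045. The top view agrees roughly. The filter stands between the lens tubes, and the knob appears lower, as it should when dropped.
- **Surroundings:** in the last side view the blue slide is still out and the jars, ring and driver have not moved. The post and detector were hidden behind the gripper there, and I did not check them separately. The arm never went near them at low height. It ended clear of everything.
- **Disagreement between views:** fits from the top view alone and the side view alone put the pad's face about 4 mm apart along the push direction. I found the end stop by feel, so this did not matter.

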